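# Hold the tube rack over the code reader

### The job

Pick up the tube rack and carry it level, over the bottles and the beaker, to the code reader with the long window (the larger of the two readers). Hold it there hovering about 15 mm above the glass, centred over the window and square with it, never touching either reader, so that the codes under the tubes can be read. Finish while still holding it steady there, and leave everything else where it stands.

Things in the scene. Friction and masses are not known exactly. Their poses are not given: they have to be found in the camera images.
- tube_rack: tube rack with small tubes fixed in it, 60 x 148 mm, standing on the left; caps reach 46 mm. Origin: centre of its underside; x across the short side, y along the long side, z up. Open frame: 3 mm bottom plate, end walls, top plate 36 to 40 mm above the underside. Grip from above across the 60 mm width, mid-length, on both plates' or the top plate's long edges. 0.08 to 0.15 kg.
- long_reader: code reader with the long window: grey flat desk box 104 x 190 mm, 43.5 mm high, fixed to the bench on the right. Origin at the centre of its underside; x short side, y long side, z up. The larger of two similar readers; either may be the nearer to the robot.
- long_reader_window (a point): centre of the long reader's dark glass window, on the glass, 42.5 mm above the bench. Window 76 mm (x) by 164 mm (y), 8 mm larger all round than the tube rack's underside, in an aluminium bezel 6 mm wide that stands 1 mm above the glass. Axes as long_reader.
- small_reader: the other code reader, not to be used: grey box 96 x 106 mm, 43.5 mm high, with a small 44 mm square window, fixed to the bench on the right. Origin at the centre of its underside.
- tall_bottle: bystander: upright reagent bottle, 60 mm diameter, 130 mm tall. Origin at the centre of its underside. Stands between the tube rack and the readers, in front of a fixed microscope at x 0.60, y 0.02 (over 0.35 m tall; pass in front of it at x about 0.42). A second one stands at x 0.57, y 0.54.
- glass_beaker: bystander: glass beaker, 53 mm diameter, 69 mm tall, mouth up. Origin at the centre of its underside. Stands beside the tall bottle, in the way.
- short_bottle: bystander: upright reagent bottle, 56 mm diameter, 118 mm tall. Origin at the centre of its underside. Stands beside the tall bottle, in the way.
- bench_timer: bystander: flat white bench timer, 60 x 62 x 18 mm. Origin at the centre of its underside.
- petri_dish: bystander: closed petri dish, 60 mm diameter, 15 mm tall. Origin at the centre of its underside.
- tape: bystander: roll of labelling tape lying flat, 60 mm diameter, 19 mm tall. Origin at the centre of its underside.
Not all that is in view belongs to the job. Leave any blue look-alike of the tube_rack alone.

How it is judged:
On the way:
1. the tube rack is lifted clear of the bench in the fingers (height (world z) of tube_rack above 0.03 m and contact force between the fingers and tube_rack above 0.5 N), for 0.2 s.
At the end, for the whole second after the job is handed in: The fingers hold the rack still (under 20 mm/s), its underside 5 to 30 mm above the long window's glass, centred within 8 mm along each window axis, turned at most 0.1 rad from it (either way round), tilted at most 0.1 rad; neither rack nor robot touches the reader (x of tube_rack in the frame of long_reader_window between -0.008 and 0.008 m and y of tube_rack in the frame of long_reader_window between -0.008 and 0.008 m and z of tube_rack in the frame of long_reader_window between 0.005 and 0.03 m and angle between tube_rack's own z axis and vertical below 0.1 rad and angle between the y axis of tube_rack and the y axis of long_reader_window, either way round below 0.1 rad and contact force between each of tube_rack, the arm, the fingers and long_reader below 0.05 N and linear speed of tube_rack below 0.02 m/s and contact force between the fingers and tube_rack above 0.5 N); the arm keeps its last pose, push and grip.
It fails at once if the tube rack or the robot touches a reader (contact force between any of tube_rack, the fingers, the arm and long_reader above 0.5 N or contact force between any of tube_rack, the fingers, the arm and small_reader above 0.5 N).
It fails at once if the tube rack is tipped more than 0.4 rad (angle between tube_rack's own z axis and vertical above 0.4 rad).
It fails at once if a bystander is shifted more than 20 mm or tipped (distance of any of tall_bottle, glass_beaker, short_bottle, bench_timer, petri_dish, tape from where it was at the start of the episode above 0.02 m or angle between any of tall_bottle, glass_beaker, short_bottle, bench_timer, petri_dish, tape's own z axis and vertical above 0.3 rad).
It also fails if it takes over 48 s, if anything falls off the work surface, if the arm or the gripper's body presses on something with over 40 N, if the wrist force passes 120 N, or if a joint passes its speed limit or range.

### The arm

A 7-joint arm with a two-finger parallel gripper is mounted at the origin on a cart in front of the work surface, level with it; the furniture and walls round the work are solid. World frame = base frame: x ahead of the robot, y to its left, z up, the work surface at z = 0. Lengths are in m, angles in rad, forces in N, time in s.
With the tool pointing down it reaches from about 0.375 to 0.925 m from the base axis. Payload 3.1 kg.
Tool frame: the origin (TCP) lies at the very end of the fingers, on their centre line; the grasp point (between the pads) lies 19 mm behind it; x points along the fingers, y is the direction in which the jaws open and shut, and the axes are right-handed (so a half turn about x gives the same grasp; the last joint's range is limited). The gripper opens to 85 mm and grips with 20 to 120 N. Pads are 22 mm wide; open, the fingers measure 114 mm over their backs; the gripper's body (76 mm by 85 mm) begins 54 mm behind the grasp point. The pads swing forward as they close: fully open they stand 13 mm farther back than shut.
Start: joints at [1.24, 0.383, 0.044, 1.598, -0.018, 1.161, -0.05], TCP at [0.15, -0.632, 0.231] pointing down, gripper open.
Joint ranges: [-2.61, 2.61], [-0.41, 2.15], [-1.48, 1.57], [0, 2.5], [-1.57, 4.71], [0.05, 1.97], [-2.85, 2.85]. Speed limits (rad/s): [2.79, 2.79, 3.14, 3.14, 3.14, 3.14, 3.14].

### API

Orientations are given as a rotation vector (axis times angle).
In Python, from workcell import env, optics gives the robot as it stands. The module is installed in compiled form; this text tells all that it offers.
- The arm moves only by the shell command python3 -m handwheel 'ROWS' [OPENING] [FORCE]. ROWS is JSON, a list of rows, each a list of 6 numbers: the shift along the tool's x, y, z scaled (see below), then the turn, a rotation vector about the tool's x, y, z scaled (see below). A call has 1 to 20 rows; each row is the pose to reach, as a shift and turn from the pose commanded when the call began, along the tool's axes at that moment; what a row does not reach only later rows make up. The controller multiplies each number of a shift by 0.5 m and each number of a turn by pi/2 rad. A row lasts 1/10 s, in which the tool goes at most 50 mm and 8.59 degrees, less where a joint would pass 70% of its speed; a pose out of reach is approached as far as the arm can. A call with a number of a shift or a turn outside -1 to 1 is refused whole. A call with a gripper value outside its range is refused whole. OPENING is the closure, from 0 (fully open) to 1 (shut), set as the call begins (- or left out, the last holds). The fingers move at their own pace and stop on an object; FORCE is the grip in N (left out, the last holds). Time passes only in rows, so rows that repeat a pose let the fingers close. It gives the time, the measured TCP pose, the force and the opening at its end, in the units of the state.
- env.get_obs(): the state, without advancing time (a new reading comes with each control period).
- optics.capture(name): name is "scene" or "top" or "wrist"; returns the picture (400x640x3 uint8, red, green, blue); there is no depth.
- optics.camera_model(name): a dict with "fovy" (degrees; the focal length in pixels is half the picture's height over the tangent of half this angle, whatever the lens; pixels are square), "cx", "cy" (the principal point, pixels), "position" and "attitude" of the camera in the world. Camera axes: x right, y down, z forward; pixel columns grow to the right and rows downward; lengths in m; the calibration is good to about 2 mm. A picture is of the moment at which its call begins: read the wrist's pose just before it. camera_model takes no time and is no camera call; for the wrist camera it gives the pose at the moment of the call.
- env.hand_in(): hands the job in, once; it reports no verdict.
The state is a dict: "time_s": time; "joint_pos": joint angles; "qd": joint speeds; "joint_torque": joint torques, N m; "ee_pos": TCP position; "eef_rot": TCP orientation; "force": force on the tool from outside, world axes, zero at the start; "ft_torque": the same for the moment, N m; "opening": finger opening in m.
Only numpy, scipy, OpenCV 4.12 (cv2) and the standard library are available. Lean on these libraries where they do the work, as an engineer would, in place of code of your own. Each camera call takes 0.05 s, during which the arm holds its last target.

## Working session

There is one attempt and no reset: what is moved stays moved. The work goes in short steps, Python scripts to look and compute and a shell command to move; the robot and the scene stay as the last step left them, time stands still between calls to the robot, and variables do not carry over. Pictures are saved under pics/ and viewed, and the job is handed in when it is done.

```bash
mkdir -p pics; python3 - <<'E'
from workcell import env, optics
import cv2
o=env.get_obs(); print({k:o[k] for k in ('time_s','ee_pos','eef_rot','opening','force')})
for n in ('scene','top','wrist'):
    print(n,optics.camera_model(n))
    cv2.imwrite(f'pics/{n}0.png',optics.capture(n)[:,:,::-1])
E
```

```text
{'time_s': 0.0, 'ee_pos': array([ 0.14970483, -0.63152217,  0.22984512]), 'eef_rot': array([ 2.09866381,  0.24835223, -2.09964731]), 'opening': 0.08565403998050057, 'force': array([0.27163246, 0.41169947, 0.55564077])}
scene {'fovy': 57.09765227252774, 'cx': 317.8140185689312, 'cy': 202.37939927069942, 'position': array([ 1.0274209 , -0.49501336,  0.74961344]), 'attitude': array([-2.21827104, -0.74785432,  0.32066114])}
top {'fovy': 44.33893502175266, 'cx': 317.04672294922364, 'cy': 189.23987332041926, 'position': array([0.32985281, 0.06902824, 1.46147527]), 'attitude': array([-2.09470497,  2.15667063, -0.1484843 ])}
wrist {'fovy': 63.79907785797871, 'cx': 324.0702954812134, 'cy': 206.84041709754405, 'position': array([ 0.21573356, -0.61668116,  0.37242446]), 'attitude': array([ 2.2927491 , -1.81114239, -0.24825972])}
```

View pics/scene0.png

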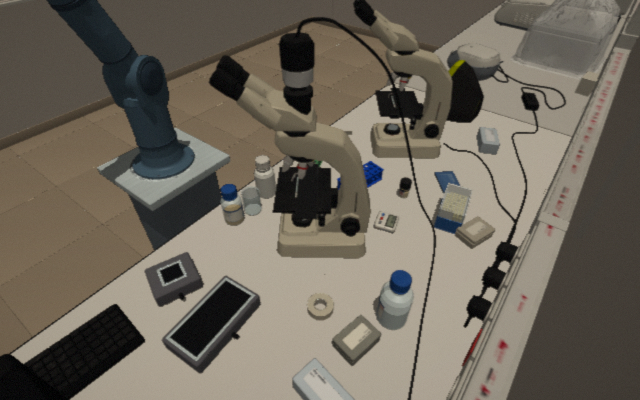

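View pics/top0.png

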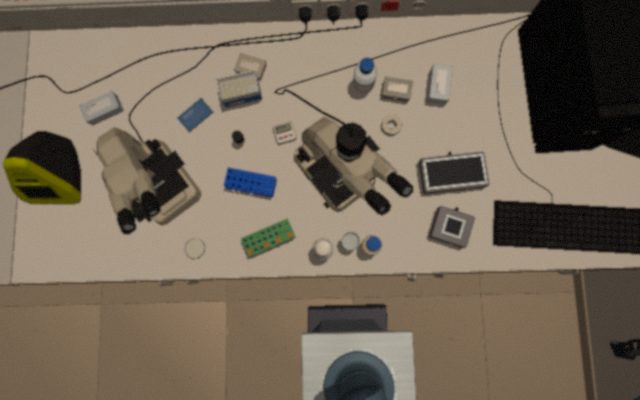

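View pics/wrist0.png

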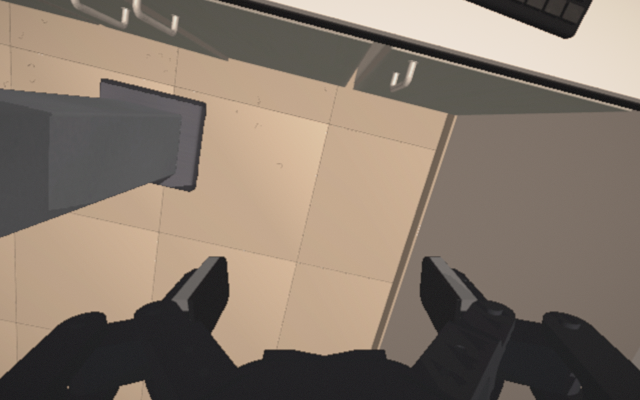

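Candidates for the rack in the top view: the green rack at (268,238), the blue look-alike at (250,182), and the grey/white box at (239,90). I choose the green one. For the readers, the long window is at (453,172) and the small one at (452,226). I'll check both with close crops.

```bash
cat > h.py <<'E'
import numpy as np, cv2
from scipy.spatial.transform import Rotation as R
from workcell import env, optics
def ray(m,uv):
    f=200/np.tan(np.radians(m['fovy'])/2)
    d=np.array([(uv[0]-m['cx'])/f,(uv[1]-m['cy'])/f,1.])
    return R.from_rotvec(m['attitude']).apply(d)
def p2w(m,uv,z):
    d=ray(m,uv); p=np.array(m['position']); return p+d*(z-p[2])/d[2]
def w2p(m,P):
    f=200/np.tan(np.radians(m['fovy'])/2)
    c=R.from_rotvec(m['attitude']).inv().apply(np.atleast_2d(P)-m['position'])
    return np.c_[c[:,0]/c[:,2]*f+m['cx'],c[:,1]/c[:,2]*f+m['cy']]
E
python3 - <<'E'
from h import *
i=cv2.imread('pics/top0.png')
a=cv2.resize(i[205:275,220:400],None,fx=4.4,fy=4.4,interpolation=cv2.INTER_CUBIC)
b=cv2.resize(i[140:255,400:520],None,fx=5,fy=5,interpolation=cv2.INTER_CUBIC)
cv2.imwrite('pics/ca.png',a);cv2.imwrite('pics/cb.png',b)
m=optics.camera_model('top')
for n,uv,z in [('rack',(268,238),.046),('long',(453,172),.0435),('small',(452,226),.0435),('wcap',(323,247),.12),('bcap',(373,243),.13),('beaker',(349,240),.069),('base',(358,385),.2)]:
    print(n,p2w(m,uv,z).round(3))
E
```

```text
rack [0.425 0.244 0.046]
long [ 0.602 -0.3    0.044]
small [ 0.444 -0.286  0.044]
wcap [0.391 0.085 0.12 ]
bcap [ 0.397 -0.05   0.13 ]
beaker [0.411 0.012 0.069]
base [0.05  0.009 0.2  ]
```

View pics/ca.png

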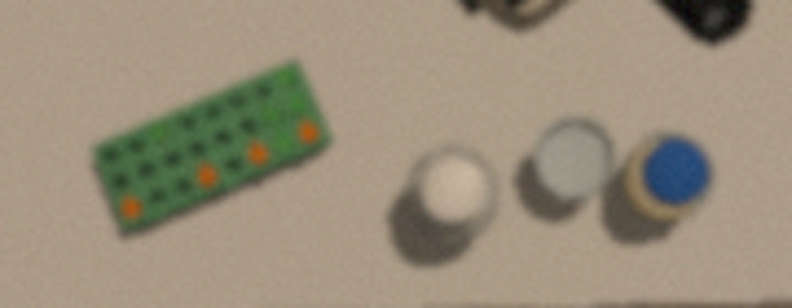

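View pics/cb.png

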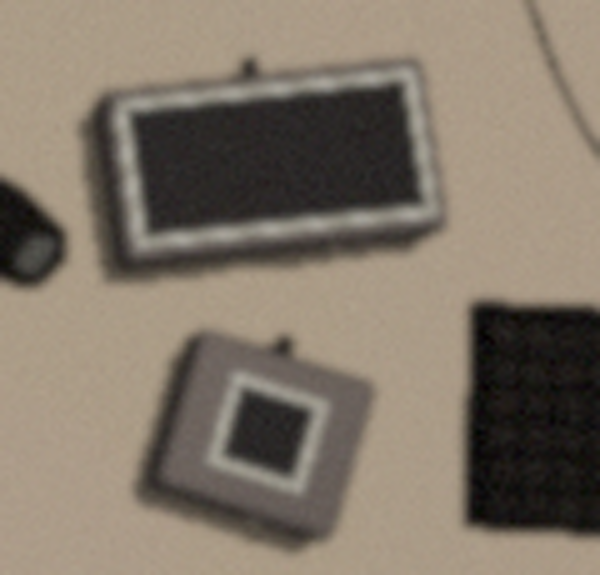

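```bash
python3 - <<'E'
from h import *
i=cv2.imread('pics/top0.png'); m=optics.camera_model('top')
def rep(n,mask,z):
    cs,_=cv2.findContours(mask,cv2.RETR_EXTERNAL,cv2.CHAIN_APPROX_NONE)
    c=max(cs,key=cv2.contourArea)[:,0,:].astype(float)
    w=np.array([p2w(m,p,z)[:2] for p in c],np.float32)*1000
    r=cv2.minAreaRect(w); b=cv2.boxPoints(r)
    e0=b[1]-b[0];e1=b[2]-b[1];L=e0 if np.hypot(*e0)>np.hypot(*e1) else e1
    a=np.degrees(np.arctan2(L[1],L[0]));
    print(n,'c',np.round(r[0],1),'size',np.round(r[1],1),'long axis deg',round((a+180)%180,1), 'from y',round((a+180)%180-90,1))
h=cv2.cvtColor(i,cv2.COLOR_BGR2HSV)
M=np.zeros(i.shape[:2],np.uint8); M[210:270,235:305]=255
g=cv2.inRange(h,(40,70,40),(85,255,255)) | cv2.inRange(h,(0,150,80),(18,255,255)); g=cv2.morphologyEx(g&M,cv2.MORPH_CLOSE,np.ones((7,7)))
rep('rack',g,.040)
M[:]=0; M[145:205,412:500]=255
gray=cv2.cvtColor(i,cv2.COLOR_BGR2GRAY)
d=cv2.inRange(gray,0,60)&M
cv2.imwrite('pics/d.png',np.hstack([g,d]))
cs,_=cv2.findContours(d,cv2.RETR_EXTERNAL,cv2.CHAIN_APPROX_NONE)
for c in cs: print(cv2.contourArea(c),cv2.boundingRect(c))
# window = component containing center
n,lab=cv2.connectedComponents(d); rep('win',(lab==lab[172,453]).astype(np.uint8)*255,.0425)
E
```

```text
rack c [425.6 245.8] size [ 60.3 146.2] long axis deg 111.6 from y 21.6
12.0 (495, 201, 5, 4)
0.0 (468, 188, 3, 1)
0.0 (475, 186, 8, 2)
54.5 (419, 161, 47, 33)
1139.5 (427, 157, 57, 29)
win c [ 604.6 -305.4] size [ 67.9 155.5] long axis deg 94.6 from y 4.6
```

```bash
cat >> h.py <<'E'
def plan(p,ang,ref=None):
    """shift+turn in move units from current (measured) pose to TCP p, tool down, tool y at azimuth ang (deg, mod 180 nearest)"""
    o=env.get_obs(); r=R.from_rotvec(o['eef_rot']); 
    best=None
    for a in (ang,ang+180):
        a=np.radians(a); y=np.array([np.cos(a),np.sin(a),0]); x=np.array([0,0,-1.])
        t=R.from_matrix(np.c_[x,y,np.cross(x,y)]); v=(r.inv()*t).as_rotvec()
        if best is None or np.linalg.norm(v)<np.linalg.norm(best): best=v
    s=r.inv().apply(np.array(p)-o['ee_pos'])
    return np.round(s/.5,4),np.round(best/(np.pi/2),4)
def st():
    o=env.get_obs(); r=R.from_rotvec(o['eef_rot']).as_matrix()
    print('t',o['time_s'],'p',o['ee_pos'].round(4),'F',o['force'].round(1),'op',round(float(o['opening']),4)); print('q',np.round(o['joint_pos'],3)); print('axes\n',r.round(3),'y az',np.degrees(np.arctan2(r[1,1],r[0,1])).round(1))
E
python3 - <<'E'
from h import *
st(); m=optics.camera_model('top')
for uv,z in [((403,185),.33),((377,203),.33),((350,140),.38),((130,222),.33)]: print(p2w(m,uv,z).round(3))
print(plan((.42,-.3,.24),0)); print(plan((.42,.2,.24),21.6))
E
```

```text
t 0.15 p [ 0.1498 -0.6317  0.2302] F [-0.7 -0.3 -0.3] op 0.0853
q [ 1.24   0.384  0.044  1.599 -0.018  1.161 -0.05 ]
axes
 [[-0.001  0.231 -0.973]
 [ 0.002 -0.973 -0.231]
 [-1.    -0.002  0.   ]] y az -76.7
[ 0.52  -0.108  0.33 ]
[ 0.479 -0.045  0.33 ]
[0.618 0.014 0.38 ]
[0.452 0.532 0.33 ]
(array([-0.0187, -0.5209, -0.6789]), array([-8.517e-01, -8.000e-04,  1.200e-03]))
(array([-0.0167, -1.4939, -0.9098]), array([0.9083, 0.001 , 0.001 ]))
```

```bash
python3 - <<'E'
from h import *
i=cv2.imread('pics/scene0.png')
cv2.imwrite('pics/cs.png',cv2.resize(i[20:140,180:340],None,fx=5,fy=5,interpolation=cv2.INTER_CUBIC))
t=optics.camera_model('top');s=optics.camera_model('scene')
def tri(a,b):
    d1=ray(t,a);d2=ray(s,b);A=np.c_[d1,-d2];k=np.linalg.lstsq(A,s['position']-t['position'],rcond=None)[0]
    p=t['position']+k[0]*d1;q=s['position']+k[1]*d2; return ((p+q)/2).round(3),np.linalg.norm(p-q).round(4)
for a in [(377,205),(405,186)]:
    for b in [(217,80),(232,63)]: print(a,b,*tri(a,b))
E
```

```text
(377, 205) (217, 80) [ 0.454 -0.046  0.43 ] 0.0271
(377, 205) (232, 63) [ 0.46  -0.029  0.459] 0.0072
(405, 186) (217, 80) [ 0.495 -0.093  0.457] 0.0024
(405, 186) (232, 63) [ 0.501 -0.077  0.483] 0.0284
```

View pics/cs.png

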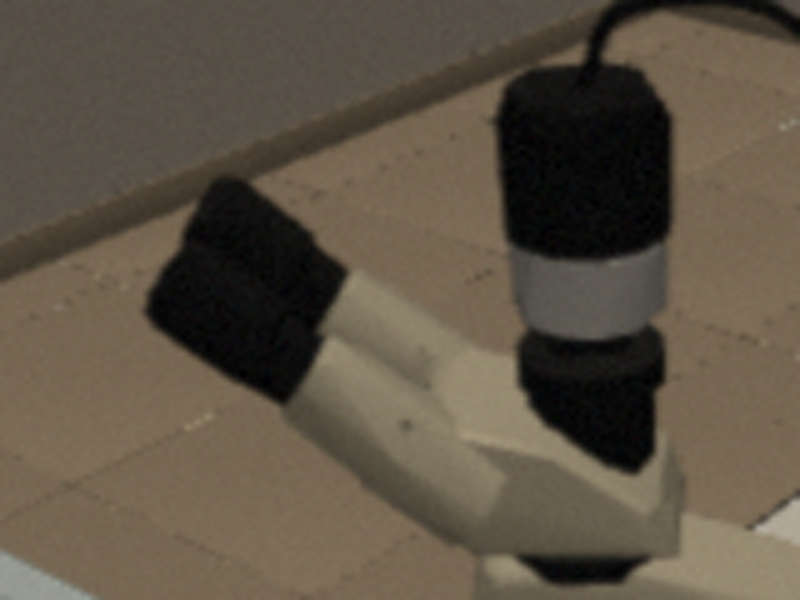

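```bash
python3 -m handwheel '[[-0.01,-0.14,-0.16,-0.11,0,0],[-0.02,-0.28,-0.32,-0.23,0,0],[-0.04,-0.43,-0.49,-0.35,0,0],[-0.04,-0.57,-0.65,-0.46,0,0],[-0.04,-0.57,-0.65,-0.46,0,0],[-0.04,-0.57,-0.65,-0.46,0,0],[-0.04,-0.57,-0.65,-0.46,0,0],[-0.04,-0.57,-0.65,-0.46,0,0],[-0.04,-0.57,-0.65,-0.46,0,0],[-0.04,-0.57,-0.65,-0.46,0,0],[-0.04,-0.57,-0.65,-0.46,0,0],[-0.04,-0.57,-0.65,-0.46,0,0]]' 0 40; python3 - <<'E'
from h import *
st()
cv2.imwrite('pics/w1.png',optics.capture('wrist')[:,:,::-1])
print(plan((.395,0,.25),0)); print(plan((.395,.15,.25),21.6));print(plan((.4255,.2455,.25),21.6))
E
```

```text
time_s: 1.35
ee_pos: [0.3993, -0.2815, 0.2509]
eef_rot: [1.647, 0.851, -1.649]
force: [0.4, -0.2, 0.6]
opening: 0.0855
t 1.35 p [ 0.3993 -0.2815  0.2509] F [ 0.4 -0.2  0.6] op 0.0855
q [ 0.86   0.076 -0.343  1.939  0.029  1.132 -0.113]
axes
 [[-0.001  0.815 -0.579]
 [-0.    -0.579 -0.815]
 [-1.    -0.001  0.001]] y az -35.4
(array([ 0.0018, -0.3335, -0.4543]), array([-3.939e-01,  2.000e-04,  6.000e-04]))
(array([ 0.0018, -0.5075, -0.6987]), array([-6.339e-01,  1.000e-04,  6.000e-04]))
(array([ 0.0018, -0.5686, -0.8896]), array([-6.339e-01,  1.000e-04,  6.000e-04]))
```

View pics/w1.png

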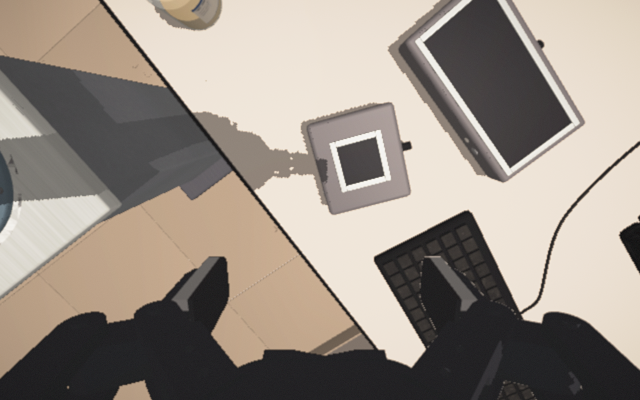

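The wrist view shows the small reader at (358,158). The long reader's bezel corners are at about (415,40), (510,175) and (584,122), with the fourth corner cut off.

```bash
python3 - <<'E'
from h import *
m=optics.camera_model('wrist')
c=[p2w(m,p,.0435)[:2]*1000 for p in [(415,40),(510,175),(583,123)]]
print(np.round(c,1),np.linalg.norm(c[0]-c[1]),np.linalg.norm(c[1]-c[2]),'centre',(c[0]+c[2])/2)
d=c[0]-c[1];print(np.degrees(np.arctan2(d[1],d[0]))-90)
E
python3 -m handwheel '[[0,-0.33,-0.45,-0.39,0,0],[0,-0.33,-0.45,-0.39,0,0],[0,-0.33,-0.45,-0.39,0,0],[0,-0.33,-0.45,-0.39,0,0],[0,-0.33,-0.45,-0.39,0,0],[0,-0.42,-0.58,-0.51,0,0],[0,-0.51,-0.7,-0.63,0,0],[0,-0.51,-0.7,-0.63,0,0],[0,-0.57,-0.85,-0.634,0,0],[0,-0.57,-0.85,-0.634,0,0],[0,-0.57,-0.85,-0.634,0,0],[0,-0.57,-0.85,-0.634,0,0],[0,-0.57,-0.85,-0.634,0,0],[0,-0.57,-0.85,-0.634,0,0],[0,-0.57,-0.85,-0.634,0,0]]'
python3 - <<'E'
from h import *
st()
cv2.imwrite('pics/w2.png',optics.capture('wrist')[:,:,::-1])
E
```

```text
[[ 554.7 -218.5]
 [ 570.  -394.6]
 [ 657.7 -389.1]] 176.74003713506767 87.8945447680027 centre [ 606.22523776 -303.83242801]
4.957693222080053
time_s: 2.9
ee_pos: [0.4135, 0.229, 0.251]
eef_rot: [0.926, 1.363, -0.928]
force: [0.6, 0.6, -0.4]
opening: 0.0856
t 2.9 p [0.4135 0.229  0.251 ] F [ 0.6  0.6 -0.4] op 0.0856
q [ 0.326  0.097 -0.949  1.95   0.089  1.137 -0.283]
axes
 [[ 0.     0.93   0.368]
 [-0.002  0.368 -0.93 ]
 [-1.    -0.001  0.002]] y az 21.6
```

View pics/w2.png

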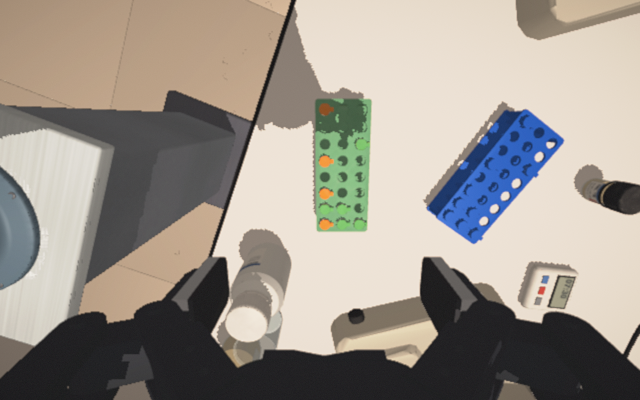

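The green rack is at x 317–371, y 98–231 and square with the jaws. The blue decoy is at (497,175).

```bash
python3 - <<'E'
from h import *
i=cv2.imread('pics/w2.png'); m=optics.camera_model('wrist')
h=cv2.cvtColor(i,cv2.COLOR_BGR2HSV)
M=np.zeros(i.shape[:2],np.uint8); M[85:245,300:400]=255
g=(cv2.inRange(h,(40,60,30),(85,255,255)) | cv2.inRange(h,(0,150,80),(18,255,255)))&M; g=cv2.morphologyEx(g,cv2.MORPH_CLOSE,np.ones((7,7)))
cs,_=cv2.findContours(g,cv2.RETR_EXTERNAL,cv2.CHAIN_APPROX_NONE)
c=max(cs,key=cv2.contourArea)[:,0,:].astype(float)
w=np.array([p2w(m,p,.04)[:2] for p in c],np.float32)*1000
r=cv2.minAreaRect(w);print(r)
print(cv2.minAreaRect(c.astype(np.float32)))
p=np.array(r[0])/1000
print(plan((*p,.25),21.6),plan((*p,.010),21.6))
E
```

```text
((427.193115234375, 249.5009765625), (58.20188522338867, 144.878662109375), 21.630462646484375)
((342.9999694824219, 164.49998474121094), (53.99999237060547, 130.99996948242188), -0.0)
(array([ 0.0022,  0.0404, -0.0271]), array([0.0001, 0.0009, 0.0002])) (array([ 0.4822,  0.0405, -0.0278]), array([0.0001, 0.0009, 0.0002]))
```

```bash
python3 -m handwheel '[[0,0.04,-0.026,0,0.001,0],[0.08,0.04,-0.026,0,0.001,0],[0.16,0.04,-0.026,0,0.001,0],[0.24,0.04,-0.026,0,0.001,0],[0.3,0.04,-0.026,0,0.001,0],[0.32,0.04,-0.026,0,0.001,0],[0.32,0.04,-0.026,0,0.001,0],[0.32,0.04,-0.026,0,0.001,0]]'
python3 - <<'E'
from h import *
st()
cv2.imwrite('pics/w3.png',optics.capture('wrist')[:,:,::-1])
E
```

```text
time_s: 3.75
ee_pos: [0.428, 0.2514, 0.0927]
eef_rot: [0.927, 1.365, -0.922]
force: [-0.4, 0.3, -0.3]
opening: 0.0851
t 3.75 p [0.428  0.2514 0.0927] F [-0.4  0.3 -0.3] op 0.0851
q [ 0.133  0.408 -0.851  2.043  0.404  0.86  -0.567]
axes
 [[ 0.002  0.929  0.371]
 [ 0.002  0.371 -0.929]
 [-1.     0.003 -0.002]] y az 21.8
```

View pics/w3.png

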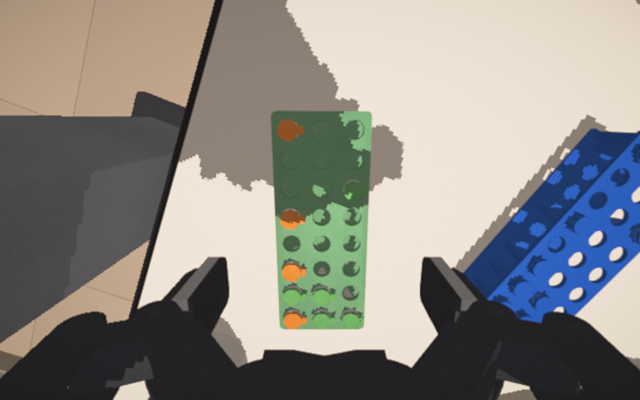

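The rack lies centred between the fingers, with top plate corners at about (272,111), (372,111), (364,328) and (280,328).

```bash
python3 - <<'E'
from h import *
m=optics.camera_model('wrist')
c=np.array([p2w(m,p,.04)[:2]*1000 for p in [(271.5,111),(372.5,111),(364.5,329),(279.5,329)]])
print(c.round(1),c.mean(0),np.linalg.norm(c-np.roll(c,1,0),axis=1))
d=(c[0]+c[1]-c[2]-c[3]);print(np.degrees(np.arctan2(d[1],d[0]))-90)
print(plan((*(c.mean(0)/1000),.01),21.6), env.get_obs()['ee_pos'])
E
```

```text
[[374.  306.5]
 [428.8 328.4]
 [483.7 191.6]
 [428.  169.5]] [428.65563386 249.02197555] [147.23208365  58.96733517 147.41608826  59.92722013]
21.697299007684194
(array([ 0.1663, -0.0021,  0.0055]), array([ 0.0019, -0.0011, -0.0023])) [0.4283691  0.25171609 0.09316205]
```

```bash
python3 -m handwheel '[[0.04,-0.002,0.005,0,0,0],[0.08,-0.002,0.005,0,-0.001,-0.002],[0.12,-0.002,0.005,0,-0.001,-0.002],[0.145,-0.002,0.005,0,-0.001,-0.002],[0.16,-0.002,0.005,0,-0.001,-0.002],[0.166,-0.002,0.005,0,-0.001,-0.002],[0.166,-0.002,0.005,0,-0.001,-0.002],[0.166,-0.002,0.005,0,-0.001,-0.002]]'
python3 - <<'E'
from h import *
st()
E
```

```text
time_s: 4.6
ee_pos: [0.4274, 0.2488, 0.009]
eef_rot: [0.924, 1.367, -0.926]
force: [0.8, 0.4, 0.3]
opening: 0.0854
t 4.6 p [0.4274 0.2488 0.009 ] F [0.8 0.4 0.3] op 0.0854
q [ 0.031  0.548 -0.737  2.076  0.558  0.723 -0.686]
axes
 [[-0.002  0.928  0.371]
 [-0.     0.371 -0.928]
 [-1.    -0.002 -0.   ]] y az 21.8
```

```bash
python3 -m handwheel '[[0,0,0,0,0,0],[0,0,0,0,0,0],[0,0,0,0,0,0],[0,0,0,0,0,0],[0,0,0,0,0,0],[0,0,0,0,0,0],[0,0,0,0,0,0],[0,0,0,0,0,0],[0,0,0,0,0,0],[0,0,0,0,0,0]]' 1 40
python3 - <<'E'
from h import *
st()
cv2.imwrite('pics/w4.png',optics.capture('wrist')[:,:,::-1])
E
```

```text
time_s: 5.6
ee_pos: [0.4272, 0.2486, 0.0091]
eef_rot: [0.923, 1.366, -0.926]
force: [-0.8, -1.3, 6.3]
opening: 0.0587
t 5.6 p [0.4272 0.2486 0.0091] F [-0.8 -1.3  6.3] op 0.0587
q [ 0.031  0.548 -0.738  2.076  0.558  0.724 -0.686]
axes
 [[-0.002  0.929  0.371]
 [-0.001  0.371 -0.929]
 [-1.    -0.002  0.   ]] y az 21.8
```

View pics/w4.png

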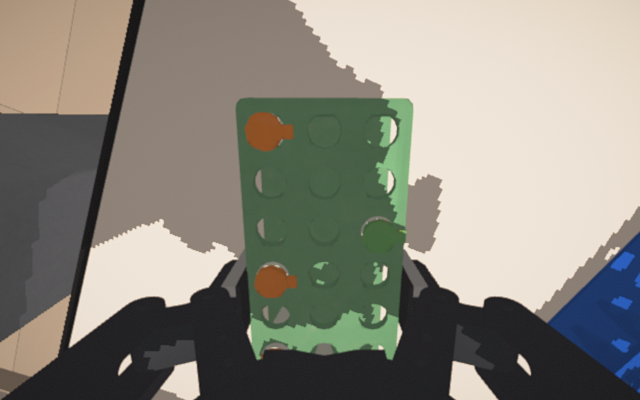

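The rack is gripped mid-length with an opening of 58.7 mm. Next is the lift.

```bash
python3 -m handwheel '[[-0.01,0,0,0,0,0],[-0.03,0,0,0,0,0],[-0.06,0,0,0,0,0],[-0.1,0,0,0,0,0],[-0.14,0,0,0,0,0],[-0.18,0,0,0,0,0],[-0.22,0,0,0,0,0],[-0.26,0,0,0,0,0],[-0.3,0,0,0,0,0],[-0.34,0,0,0,0,0],[-0.37,0,0,0,0,0],[-0.385,0,0,0,0,0],[-0.39,0,0,0,0,0],[-0.39,0,0,0,0,0],[-0.39,0,0,0,0,0]]'
python3 - <<'E'
from h import *
st()
cv2.imwrite('pics/w5.png',optics.capture('wrist')[:,:,::-1])
cv2.imwrite('pics/s5.png',optics.capture('scene')[:,:,::-1])
print(plan((.40,.10,.204),10));print(plan((.40,-.10,.204),5));print(plan((.40,-.28,.204),5));print(plan((.6055,-.3045,.204),4.8))
E
```

```text
time_s: 7.15
ee_pos: [0.4267, 0.248, 0.2024]
eef_rot: [0.921, 1.368, -0.928]
force: [-0.1, -0.8, -2.1]
opening: 0.059
t 7.15 p [0.4267 0.248  0.2024] F [-0.1 -0.8 -2.1] op 0.059
q [ 0.258  0.235 -0.952  1.956  0.217  1.062 -0.409]
axes
 [[-0.005  0.928  0.371]
 [-0.002  0.371 -0.928]
 [-1.    -0.005  0.   ]] y az 21.8
(array([-0.0026, -0.1596,  0.2553]), array([0.1312, 0.0002, 0.0033]))
(array([-0.0019, -0.3082,  0.6267]), array([0.1868, 0.0003, 0.0033]))
(array([-0.0013, -0.442 ,  0.9609]), array([0.1868, 0.0003, 0.0033]))
(array([-0.0032, -0.0786,  1.1591]), array([0.189 , 0.0003, 0.0033]))
```

View pics/w5.png

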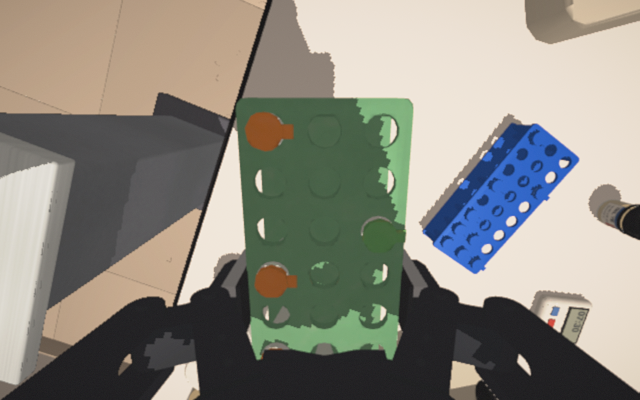

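View pics/s5.png

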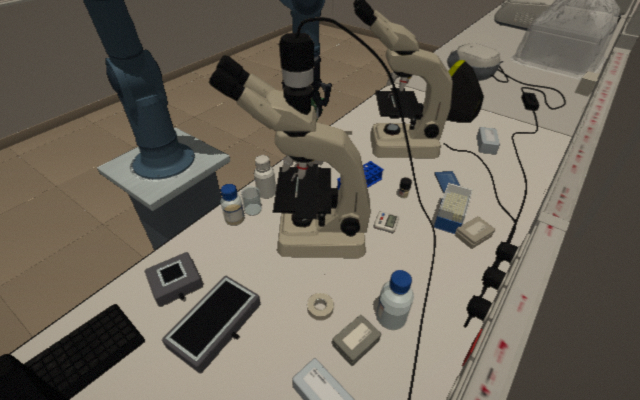

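```bash
python3 -m handwheel '[[0,-0.02,0.03,0.015,0,0],[-0.002,-0.05,0.08,0.04,0,0.003],[-0.002,-0.09,0.14,0.07,0,0.003],[-0.002,-0.125,0.2,0.1,0,0.003],[-0.002,-0.16,0.255,0.13,0,0.003],[-0.002,-0.18,0.305,0.14,0,0.003],[-0.002,-0.2,0.355,0.15,0,0.003],[-0.002,-0.22,0.405,0.155,0,0.003],[-0.002,-0.243,0.46,0.165,0,0.003],[-0.002,-0.265,0.515,0.17,0,0.003],[-0.002,-0.287,0.57,0.18,0,0.003],[-0.002,-0.308,0.627,0.187,0,0.003],[-0.002,-0.33,0.682,0.187,0,0.003],[-0.002,-0.352,0.737,0.187,0,0.003],[-0.002,-0.375,0.793,0.187,0,0.003],[-0.002,-0.397,0.849,0.187,0,0.003],[-0.002,-0.42,0.905,0.187,0,0.003],[-0.002,-0.435,0.943,0.187,0,0.003],[-0.002,-0.442,0.96,0.187,0,0.003],[-0.002,-0.442,0.96,0.187,0,0.003]]'
python3 - <<'E'
from h import *
st()
cv2.imwrite('pics/w6.png',optics.capture('wrist')[:,:,::-1])
cv2.imwrite('pics/s6.png',optics.capture('scene')[:,:,::-1])
cv2.imwrite('pics/t6.png',optics.capture('top')[:,:,::-1])
print(plan((.6055,-.3045,.2),4.8));print(plan((.6055,-.3045,.1),4.8))
E
```

```text
time_s: 9.25
ee_pos: [0.4002, -0.2798, 0.2045]
eef_rot: [1.148, 1.248, -1.145]
force: [-0.5, 0.2, -1.0]
opening: 0.0589
t 9.25 p [ 0.4002 -0.2798  0.2045] F [-0.5  0.2 -1. ] op 0.0589
q [ 0.93   0.131 -0.428  1.987  0.062  1.035  0.558]
axes
 [[ 0.001  0.996  0.085]
 [ 0.001  0.085 -0.996]
 [-1.     0.001 -0.001]] y az 4.9
(array([0.01  , 0.403 , 0.0908]), array([ 0.0035, -0.0007, -0.0008]))
(array([0.21  , 0.4027, 0.091 ]), array([ 0.0035, -0.0007, -0.0008]))
```

View pics/s6.png

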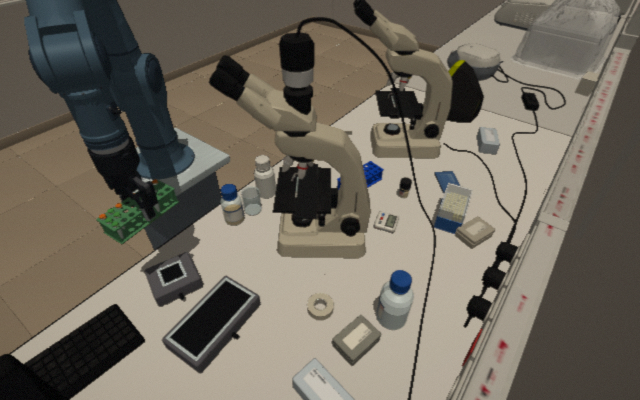

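View pics/w6.png

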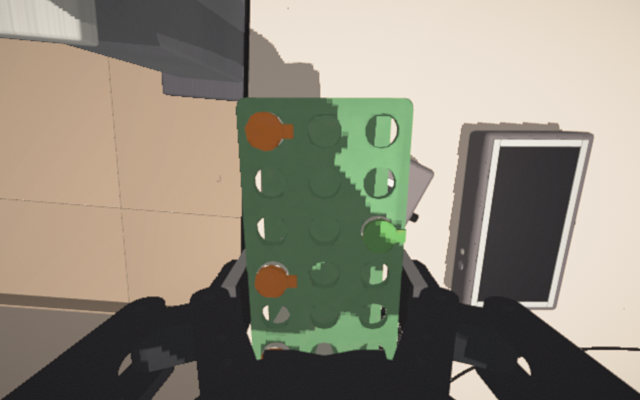

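The bottles and beaker stand unmoved, and the whole long reader is in view (bezel corners about (484,138), (588,138), (556,308), (470,306)). Next I measure the rack and window in this same wrist view.

```bash
python3 - <<'E'
from h import *
i=cv2.imread('pics/w6.png')
cv2.imwrite('pics/c6.png',cv2.resize(i[115:325,440:610],None,fx=3,fy=2.8,interpolation=cv2.INTER_CUBIC))
m=optics.camera_model('wrist'); o=env.get_obs(); z=o['ee_pos'][2]
g=cv2.cvtColor(i,cv2.COLOR_BGR2GRAY)
M=np.zeros(g.shape,np.uint8); M[125:320,462:600]=255
# dark window
d=cv2.inRange(g,0,70)&M; n,lab=cv2.connectedComponents(d); d=(lab==lab[220,525]).astype(np.uint8)*255
cs,_=cv2.findContours(d,cv2.RETR_EXTERNAL,cv2.CHAIN_APPROX_NONE); c=cs[0][:,0,:].astype(float)
w=np.array([p2w(m,p,.0430)[:2] for p in c],np.float32)*1000; print('glass',cv2.minAreaRect(w))
a=cv2.inRange(g,185,255); 
print('row scans'); 
for r in (170,220,270): print(r,g[r,465:600].tolist())
E
```

```text
glass ((598.4015502929688, -310.6788330078125), (90.1650161743164, 184.88673400878906), 4.820148468017578)
row scans
170 [100, 69, 67, 68, 67, 67, 68, 68, 67, 67, 67, 66, 66, 70, 79, 91, 101, 111, 119, 127, 137, 143, 141, 124, 119, 202, 236, 234, 233, 233, 219, 146, 68, 57, 58, 58, 58, 56, 58, 58, 58, 58, 58, 55, 57, 58, 57, 57, 56, 56, 56, 56, 56, 55, 54, 55, 55, 56, 54, 54, 56, 53, 54, 53, 55, 53, 53, 53, 53, 54, 53, 53, 52, 52, 54, 53, 51, 51, 53, 51, 51, 52, 52, 51, 51, 51, 50, 51, 51, 51, 49, 50, 52, 50, 49, 49, 48, 49, 49, 50, 49, 50, 50, 49, 49, 48, 48, 48, 46, 50, 102, 186, 224, 223, 222, 223, 217, 175, 130, 124, 123, 164, 216, 228, 227, 228, 228, 227, 227, 227, 228, 227, 227, 227, 228]
220 [68, 67, 67, 67, 67, 67, 67, 71, 84, 98, 109, 116, 124, 134, 138, 138, 122, 131, 209, 236, 233, 232, 233, 201, 99, 57, 57, 58, 59, 57, 57, 57, 58, 58, 59, 57, 57, 56, 58, 55, 56, 57, 57, 56, 56, 55, 57, 54, 56, 55, 55, 54, 55, 54, 55, 54, 55, 54, 54, 53, 54, 54, 56, 54, 54, 53, 53, 52, 52, 52, 52, 53, 52, 51, 52, 53, 51, 53, 51, 51, 50, 53, 51, 50, 50, 51, 50, 51, 51, 50, 51, 51, 47, 51, 49, 49, 48, 49, 48, 84, 169, 222, 223, 222, 222, 219, 181, 131, 125, 125, 167, 218, 229, 228, 228, 228, 228, 228, 228, 227, 228, 228, 228, 228, 227, 228, 227, 228, 227, 228, 227, 228, 227, 227, 226]
270 [71, 84, 95, 107, 114, 123, 131, 137, 137, 135, 155, 213, 233, 231, 232, 230, 190, 80, 50, 54, 56, 54, 54, 56, 55, 55, 54, 56, 55, 57, 55, 53, 53, 53, 54, 54, 55, 55, 54, 53, 53, 53, 52, 53, 53, 51, 53, 53, 52, 53, 52, 53, 53, 54, 52, 51, 50, 51, 51, 51, 50, 53, 51, 51, 50, 51, 51, 50, 51, 51, 49, 48, 50, 50, 49, 48, 50, 50, 49, 50, 50, 49, 49, 49, 50, 49, 48, 47, 65, 141, 209, 226, 224, 224, 222, 190, 134, 124, 127, 178, 224, 228, 228, 228, 227, 227, 227, 228, 227, 227, 228, 227, 227, 227, 226, 227, 227, 226, 226, 226, 227, 227, 226, 227, 227, 226, 226, 226, 226, 226, 226, 226, 226, 226, 226]
```

View pics/c6.png

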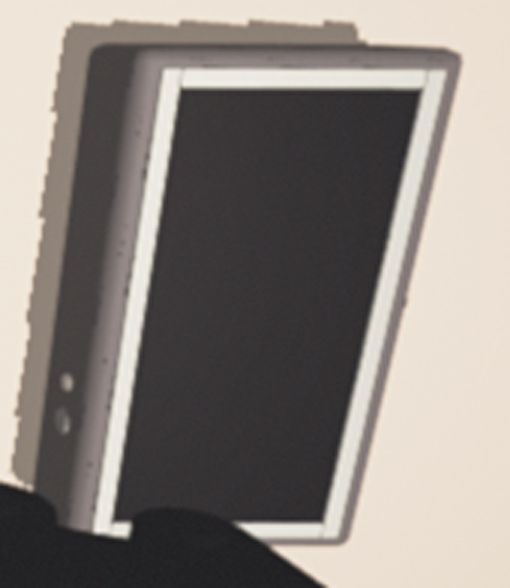

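```bash
python3 - <<'E'
from h import *
i=cv2.imread('pics/w6.png'); m=optics.camera_model('wrist'); z=env.get_obs()['ee_pos'][2]
c=np.array([p2w(m,p,z+.031)[:2]*1000 for p in [(236.5,98),(412.5,98),(262,98),(390,98)]]); print(c.round(1),np.linalg.norm(c[0]-c[1]))
# edges along the rack sides
h=cv2.cvtColor(i,cv2.COLOR_BGR2HSV); g=cv2.inRange(h,(40,60,30),(85,255,255))
L=[];Rr=[]
for r in range(112,240,8):
    x=np.where(g[r,200:440])[0]+200; L.append(p2w(m,(x.min()-.5,r),z+.031)[:2]*1000);Rr.append(p2w(m,(x.max()+.5,r),z+.031)[:2]*1000)
L=np.array(L);Rr=np.array(Rr)
for k in (L,Rr):
    f=np.polyfit(k[:,1],k[:,0],1); print('angle from y',-np.degrees(np.arctan(f[0])), 'x at tcp y', np.polyval(f,env.get_obs()['ee_pos'][1]*1000))
E
```

```text
[[ 365.8 -206.7]
 [ 423.6 -201.5]
 [ 374.2 -205.9]
 [ 416.2 -202.2]] 57.945769736962916
angle from y 4.925090862520306 x at tcp y 371.5055320090432
angle from y 5.399041878614708 x at tcp y 430.9266607602304
```

```bash
python3 - <<'E'
from h import *
m=optics.camera_model('wrist')
def q(pts,z):
    c=np.array([p2w(m,(440+p[0]/3-.33,115+p[1]/2.8-.32),z)[:2]*1000 for p in pts]);d=c[0]+c[1]-c[2]-c[3]
    print(c.mean(0).round(1),np.linalg.norm(c-np.roll(c,1,0),axis=1).round(1),(np.degrees(np.arctan2(d[1],d[0]))-90).round(2))
q([(163,68),(446,69),(340,538),(93,533)],.0435)
q([(181,89),(422,89),(325,521),(113,521)],.0430)
i=cv2.imread('pics/t6.png');cv2.imwrite('pics/ct6.png',cv2.resize(i[140:260,360:520],None,fx=5,fy=5))
E
```

```text
[ 605.5 -298.2] [174.4  87.7 176.3  88.7] 5.12
[ 606.  -298.5] [162.6  75.2 162.7  75.6] 4.99
```

Window estimates disagree along y: −298 in this view, −304 and −305 in the others. I'll go above at a safe height and measure rack and window relative to each other there.

```bash
python3 -m handwheel '[[0,0.02,0.005,0,0,0],[0,0.06,0.015,0,0,0],[0,0.11,0.025,0.001,0,0],[0,0.16,0.036,0.002,0,0],[0,0.21,0.048,0.002,0,0],[0,0.26,0.06,0.003,0,0],[0.01,0.31,0.07,0.003,0,0],[0.03,0.35,0.08,0.003,0,0],[0.06,0.38,0.087,0.003,0,0],[0.09,0.395,0.09,0.003,0,0],[0.12,0.401,0.091,0.003,0,0],[0.14,0.401,0.091,0.003,0,0],[0.15,0.401,0.091,0.003,0,0],[0.15,0.401,0.091,0.003,0,0],[0.15,0.401,0.091,0.003,0,0]]'
python3 - <<'E'
from h import *
st()
a=[optics.capture(n)[:,:,::-1] for n in ('wrist','scene','top')]
for n,x in zip('wst',a): cv2.imwrite(f'pics/{n}7.png',x)
cv2.imwrite('pics/cs7.png',cv2.resize(a[1][220:380,120:300],None,fx=4.4,fy=3.75 if 0 else 3.7,interpolation=cv2.INTER_CUBIC))
cv2.imwrite('pics/ct7.png',cv2.resize(a[2][130:230,390:520],None,fx=6,fy=6,interpolation=cv2.INTER_CUBIC))
E
```

```text
time_s: 10.9
ee_pos: [0.604, -0.3076, 0.1309]
eef_rot: [1.149, 1.244, -1.148]
force: [-0.4, 0.1, -1.1]
opening: 0.0587
t 10.9 p [ 0.604  -0.3076  0.1309] F [-0.4  0.1 -1.1] op 0.0587
q [ 0.71   0.565 -0.406  1.589  0.248  1.037  0.316]
axes
 [[ 0.002  0.997  0.081]
 [-0.001  0.081 -0.997]
 [-1.     0.002  0.001]] y az 4.7
```

View pics/w7.png

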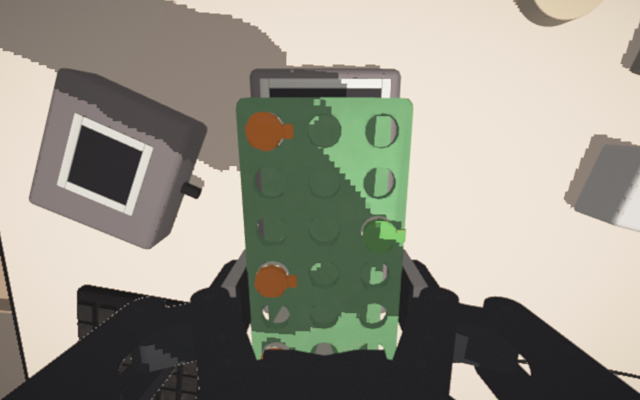

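View pics/cs7.png

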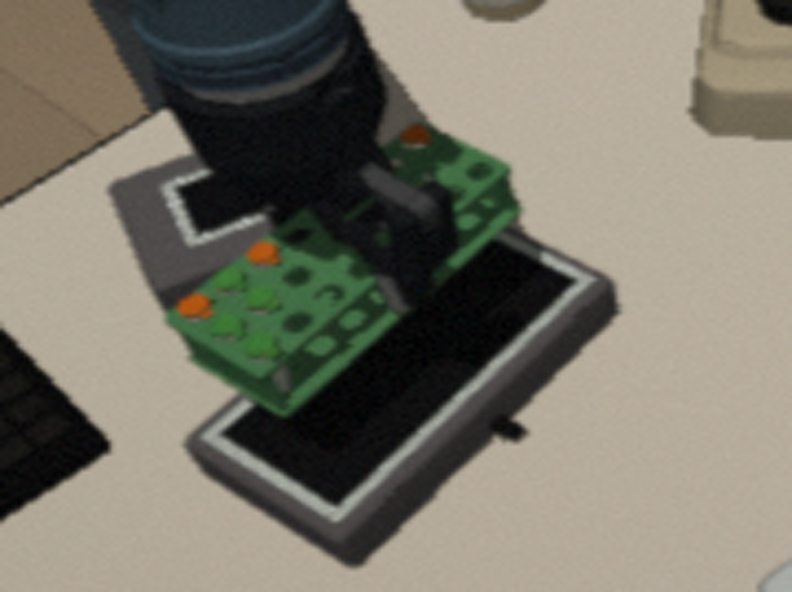

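View pics/ct7.png

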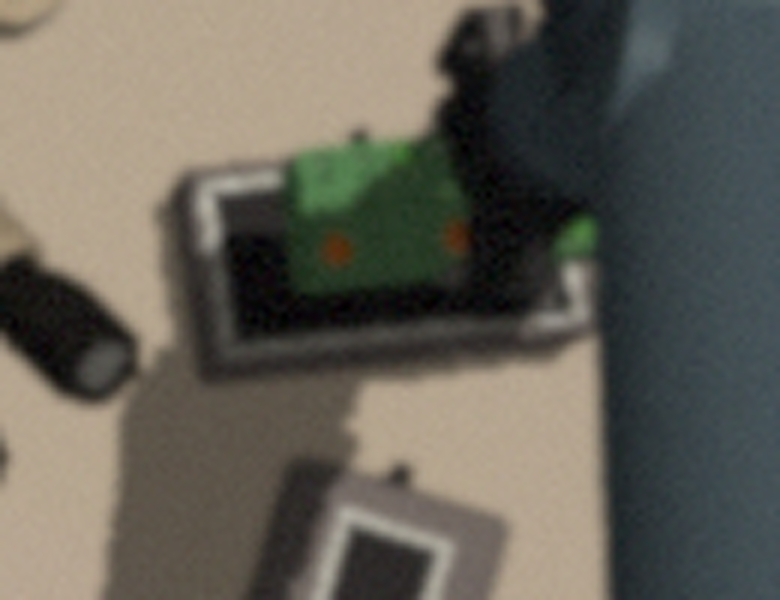

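```bash
python3 - <<'E'
from h import *
i=cv2.imread('pics/w7.png')
cv2.imwrite('pics/cw7.png',cv2.resize(i[60:130,225:425],None,fx=4,fy=6,interpolation=cv2.INTER_CUBIC))
s=cv2.imread('pics/s7.png')
cv2.imwrite('pics/cs7a.png',cv2.resize(s[250:365,120:270],None,fx=5.2,fy=5.2,interpolation=cv2.INTER_CUBIC))
E
```

```text
(no output)
```

View pics/cw7.png

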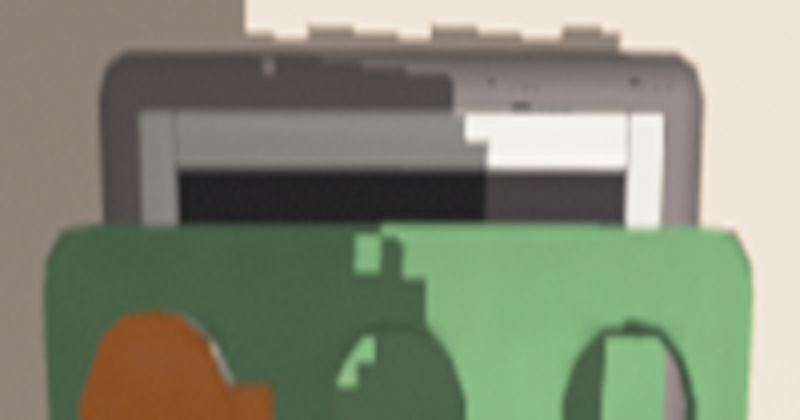

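View pics/cs7a.png

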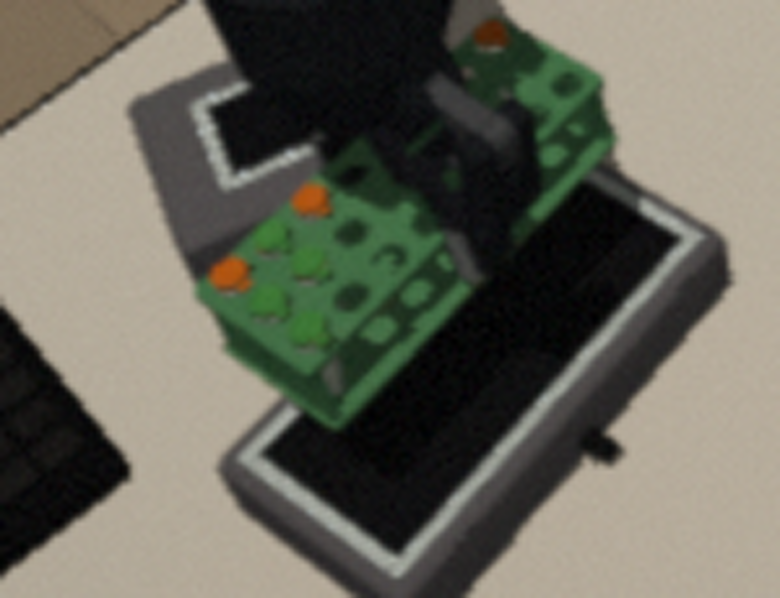

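```bash
python3 - <<'E'
from h import *
o=env.get_obs(); z=o['ee_pos'][2]; print('tcp',o['ee_pos'].round(4))
a=np.radians(4.9); ly=np.array([-np.sin(a),np.cos(a)]); lx=np.array([np.cos(a),np.sin(a)])
m=optics.camera_model('wrist'); W=lambda p,zz: p2w(m,(225+p[0]/4-.4,60+p[1]/6-.4),zz)[:2]*1000
b=[W((138,110),.0435),W((665,112),.0435)]; wb=sum(b)/2-88*ly
r=[W((44,230),z+.031),W((752,230),z+.031)]; wr=sum(r)/2-74*ly
d=b[1]-b[0];e=r[1]-r[0]
print('wrist win',wb.round(1),np.linalg.norm(d).round(1),np.degrees(np.arctan2(d[1],d[0])).round(1),'rack',wr.round(1),np.linalg.norm(e).round(1),np.degrees(np.arctan2(e[1],e[0])).round(1),'rel xy',((wr-wb)@lx).round(1),((wr-wb)@ly).round(1))
s=optics.camera_model('scene'); S=lambda p,zz: p2w(s,(120+p[0]/5.2-.4,250+p[1]/5.2-.4),zz)[:2]*1000
b=[S(p,.0435) for p in [(237,458),(397,580),(708,237)]]
print('sides',np.linalg.norm(b[0]-b[1]),np.linalg.norm(b[1]-b[2])); sb=(b[0]+b[2])/2
r=[S((198,290),z+.031),S((605,82),z+.031)]; sr=(r[0]+r[1])/2
print('diag',np.linalg.norm(r[1]-r[0]),'exp',np.hypot(60,148)); print('scene win',sb.round(1),'rack',sr.round(1),'rel',((sr-sb)@lx).round(1),((sr-sb)@ly).round(1))
# top: left bezel edge & rack left(y+) edge
t=optics.camera_model('top'); T=lambda p,zz: p2w(t,(390+p[0]/6-.4,130+p[1]/6-.4),zz)[:2]*1000
b=[T((195,182),.0435),T((212,355),.0435)]; tb=sum(b)/2-88*ly
r=[T((288,152),z+.031),T((298,293),z+.031)]; tr=sum(r)/2-74*ly
print('top win',tb.round(1),np.linalg.norm(b[1]-b[0]).round(1),'rack',tr.round(1),np.linalg.norm(r[1]-r[0]).round(1),'rel',((tr-tb)@lx).round(1),((tr-tb)@ly).round(1))
E
```

```text
tcp [ 0.6047 -0.3076  0.1315]
wrist win [ 606.  -302.6] 88.2 4.6 rack [ 605.3 -308. ] 58.2 4.7 rel xy -1.1 -5.3
sides 87.47163199694728 176.00725764151872
diag 154.7922233533955 exp 159.69971822141704
scene win [ 605.8 -302.8] rack [ 606.1 -307.7] rel -0.1 -5.0
top win [ 605.2 -301.4] 86.1 rack [ 601.1 -304.9] 64.5 rel -4.4 -3.1
```

Wrist and scene agree: the rack is 5 mm short along y and within 1 mm in x. I'll correct that and lower in two stages.

```bash
python3 -m handwheel '[[0,0.001,-0.005,0,0,0],[0.01,0.001,-0.01,0,0,0],[0.03,0.001,-0.01,0,0,0],[0.05,0.001,-0.01,0,0,0],[0.065,0.001,-0.01,0,0,0],[0.075,0.001,-0.01,0,0,0],[0.08,0.001,-0.01,0,0,0],[0.08,0.001,-0.01,0,0,0],[0.08,0.001,-0.01,0,0,0],[0.08,0.001,-0.01,0,0,0]]'
python3 - <<'E'
from h import *
st()
a=[optics.capture(n)[:,:,::-1] for n in ('wrist','scene')]
for n,x in zip('ws',a): cv2.imwrite(f'pics/{n}8.png',x)
cv2.imwrite('pics/cw8.png',cv2.resize(a[0][60:130,225:425],None,fx=4,fy=6,interpolation=cv2.INTER_CUBIC))
cv2.imwrite('pics/cs8.png',cv2.resize(a[1][250:365,120:270],None,fx=5.2,fy=5.2,interpolation=cv2.INTER_CUBIC))
E
```

```text
time_s: 12.05
ee_pos: [0.6049, -0.3023, 0.0909]
eef_rot: [1.149, 1.244, -1.147]
force: [0.7, -0.1, -2.1]
opening: 0.0586
t 12.05 p [ 0.6049 -0.3023  0.0909] F [ 0.7 -0.1 -2.1] op 0.0586
q [ 0.696  0.607 -0.395  1.616  0.269  0.97   0.294]
axes
 [[ 0.003  0.997  0.082]
 [-0.001  0.082 -0.997]
 [-1.     0.003  0.001]] y az 4.7
```

View pics/cw8.png

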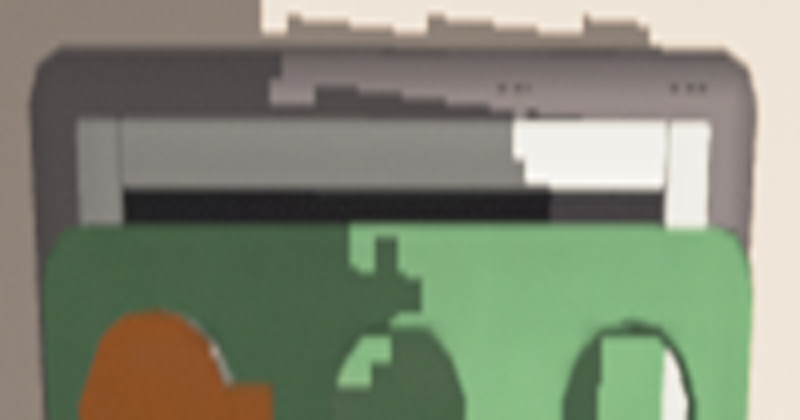

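View pics/cs8.png

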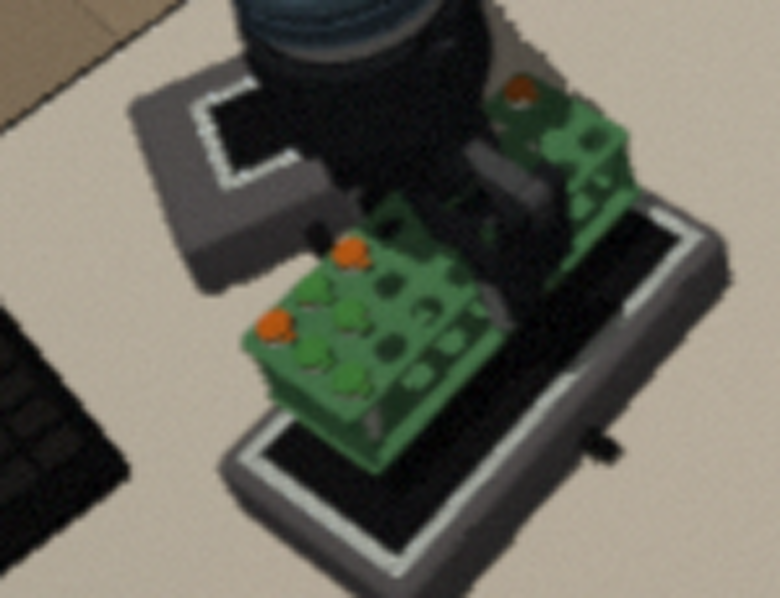

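```bash
python3 - <<'E'
from h import *
o=env.get_obs(); z=o['ee_pos'][2]
a=np.radians(4.9); ly=np.array([-np.sin(a),np.cos(a)]); lx=np.array([np.cos(a),np.sin(a)])
m=optics.camera_model('wrist'); W=lambda p,zz: p2w(m,(225+p[0]/4-.4,60+p[1]/6-.4),zz)[:2]*1000
b=[W((77,117),.0435),W((710,119),.0435)]; wb=sum(b)/2-88*ly
r=[W((45,230),z+.031),W((751,230),z+.031)]; wr=sum(r)/2-74*ly
d=b[1]-b[0];e=r[1]-r[0]
print('wrist win',wb.round(1),np.linalg.norm(d).round(1),np.degrees(np.arctan2(d[1],d[0])).round(1),'rack',wr.round(1),np.degrees(np.arctan2(e[1],e[0])).round(1),'rel xy',((wr-wb)@lx).round(1),((wr-wb)@ly).round(1))
s=optics.camera_model('scene'); S=lambda p,zz: p2w(s,(120+p[0]/5.2-.4,250+p[1]/5.2-.4),zz)[:2]*1000
b=[S(p,.0435) for p in [(237,458),(397,580),(708,237)]]; sb=(b[0]+b[2])/2
for off in (.027,.031,.035):
    r=[S((243,340),z+off),S((630,131),z+off)]; sr=(r[0]+r[1])/2
    print(off,'diag',np.linalg.norm(r[1]-r[0]),'scene rel',((sr-sb)@lx).round(1),((sr-sb)@ly).round(1))
c=S((377,473),z-.009); k=c-30*lx+74*ly-sb; print('from bottom corner',(k@lx).round(1),(k@ly).round(1))
E
```

```text
wrist win [ 605.  -302.5] 87.4 4.6 rack [ 605.4 -302.7] 4.7 rel xy 0.3 -0.3
0.027 diag 157.08643382636106 scene rel -3.3 2.8
0.031 diag 156.09179317772265 scene rel -0.7 1.4
0.035 diag 155.09715252908413 scene rel 1.9 -0.1
from bottom corner -3.4 2.2
```

```bash
python3 -m handwheel '[[0.01,0,0,0,0,0],[0.02,0,0,0,0,0],[0.03,0,0,0,0,0],[0.04,0,0,0,0,0],[0.046,0,0,0,0,0],[0.048,0,0,0,0,0],[0.048,0,0,0,0,0],[0.048,0,0,0,0,0],[0.048,0,0,0,0,0],[0.048,0,0,0,0,0]]'
python3 - <<'E'
from h import *
st()
a=[optics.capture(n)[:,:,::-1] for n in ('wrist','scene')]
for n,x in zip('ws',a): cv2.imwrite(f'pics/{n}9.png',x)
cv2.imwrite('pics/cw9.png',cv2.resize(a[0][60:130,225:425],None,fx=4,fy=6,interpolation=cv2.INTER_CUBIC))
cv2.imwrite('pics/cs9.png',cv2.resize(a[1][250:365,120:270],None,fx=5.2,fy=5.2,interpolation=cv2.INTER_CUBIC))
E
```

```text
time_s: 13.15
ee_pos: [0.6046, -0.3023, 0.0666]
eef_rot: [1.149, 1.245, -1.147]
force: [-0.8, 0.1, -1.1]
opening: 0.0589
t 13.15 p [ 0.6046 -0.3023  0.0666] F [-0.8  0.1 -1.1] op 0.0589
q [ 0.689  0.636 -0.387  1.626  0.282  0.932  0.284]
axes
 [[ 0.002  0.997  0.082]
 [-0.     0.082 -0.997]
 [-1.     0.002  0.001]] y az 4.7
```

View pics/cw9.png

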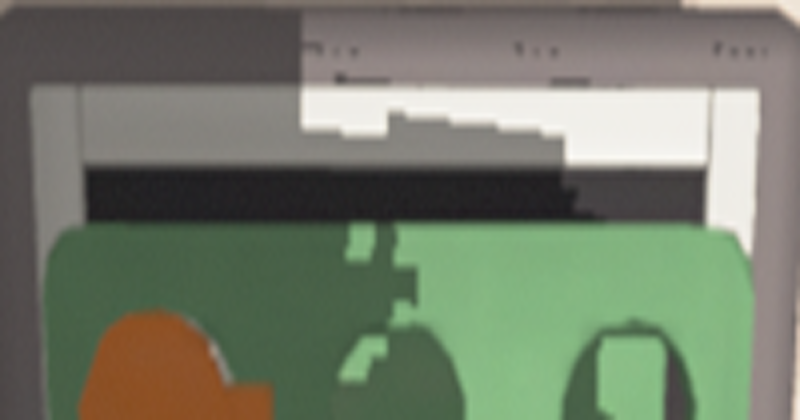

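View pics/cs9.png

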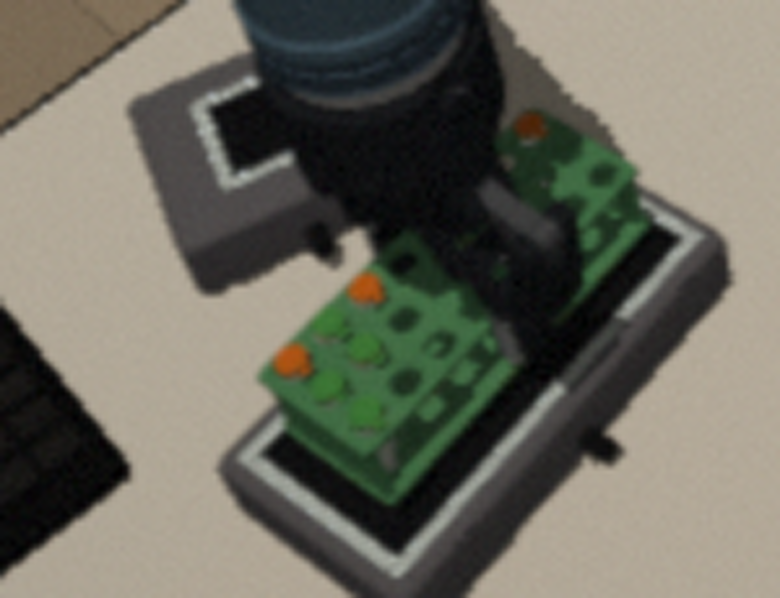

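View pics/s9.png

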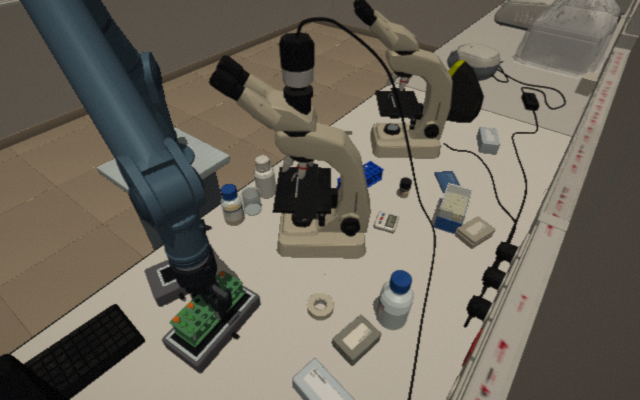

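```bash
python3 - <<'E'
from h import *
from scipy.optimize import least_squares
o=env.get_obs(); z=o['ee_pos'][2]
a=np.radians(4.8); ly=np.array([-np.sin(a),np.cos(a)]); lx=np.array([np.cos(a),np.sin(a)])
m=optics.camera_model('wrist'); W=lambda p,zz: p2w(m,(225+p[0]/4-.4,60+p[1]/6-.4),zz)[:2]*1000
b=[W((29,85),.0435),W((760,88),.0435)]; wb=sum(b)/2-88*ly
r=[W((45,230),z+.031),W((752,230),z+.031)]; wr=sum(r)/2-74*ly
d=b[1]-b[0];e=r[1]-r[0]
print('wrist',wb,wr,np.linalg.norm(d).round(1),np.degrees(np.arctan2(d[1],d[0])).round(1),np.degrees(np.arctan2(e[1],e[0])).round(1),'rel',((wr-wb)@lx).round(1),((wr-wb)@ly).round(1))
s=optics.camera_model('scene')
S=lambda p,zz: p2w(s,(120+p[0]/5.2-.4,250+p[1]/5.2-.4),zz)[:2]*1000
b=[S(p,.0435) for p in [(237,458),(708,237)]]; sb=(b[0]+b[1])/2
# fit rack x,y,z from scene: top corners and bottom corner
obs=np.array([(258,376),(638,172),(392,504)]); 
loc=np.array([(-30,-74,40),(30,74,40),(30,-74,0)])
def res(v):
    P=np.array([np.r_[sb+(v[0]+l[0])*lx+(v[1]+l[1])*ly,v[2]+l[2]] for l in loc])/1000
    p=w2p(s,P); q=np.c_[120+obs[:,0]/5.2-.4,250+obs[:,1]/5.2-.4]; return (p-q).ravel()
f=least_squares(res,[0,0,58]); print('scene rel x,y, underside z',f.x.round(1),f.fun.round(1))
E
```

```text
wrist [ 604.80105623 -302.71524589] [ 605.09559081 -302.66940671] 87.6 4.6 4.7 rel 0.3 0.0
scene rel x,y, underside z [-11.8   6.1  39.8] [-0.  -0.2 -0.4 -0.2  0.4  0.4]
```

```bash
python3 - <<'E'
from h import *
s=optics.camera_model('scene'); i=cv2.imread('pics/s9.png'); m=optics.camera_model('wrist')
a=np.radians(4.8); ly=np.array([-np.sin(a),np.cos(a)]); lx=np.array([np.cos(a),np.sin(a)])
c=np.array([604.9,-302.6]) # wrist measured, shared by window and rack
def box(w,l,z): return np.array([np.r_[c+sx*w*lx+sy*l*ly,z] for sx,sy in [(-1,-1),(1,-1),(1,1),(-1,1)]])/1000
k=6
im=cv2.resize(i[250:350,150:270],None,fx=k,fy=k,interpolation=cv2.INTER_CUBIC)
def dr(P,col):
    p=(w2p(s,P)-[150,250]+.5)*k; cv2.polylines(im,[p.astype(np.int32)],True,col,1,cv2.LINE_AA)
dr(box(44,88,43.5),(0,0,255)); dr(box(30,74,57.5),(255,0,255)); dr(box(30,74,97.5),(0,255,255))
cv2.imwrite('pics/ov9.png',im)
E
```

```text
(no output)
```

View pics/ov9.png

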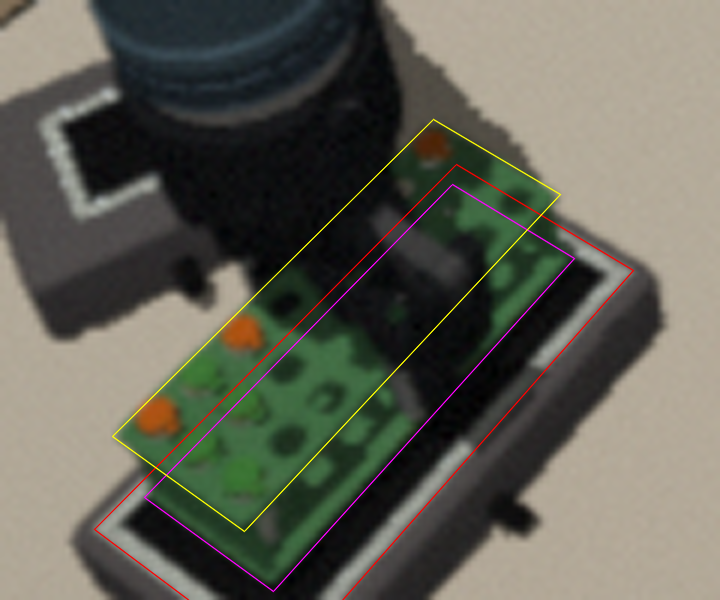

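The overlay of the predicted outlines matches both the rack (about 15 mm above the glass) and the window. I'm handing in.

```bash
python3 - <<'E'
from h import *
o=env.get_obs(); print(np.abs(o['qd']).max(),o['opening'],o['force'])
print(env.hand_in())
E
```

```text
0.001599184009439848 0.058798778991200125 [ 0.44349414  0.61239861 -1.55661995]
the job is handed in; nothing more can be done
None
```

I picked up the green tube rack at mid-length and carried it level past the front of the microscope, over the bottles and beaker. I then handed in at about 13 s with the rack held still over the long reader. `hand_in` gives no verdict, so these are my own last checks:

- **Position:** The last wrist view put the rack within 0.3 mm of the window centre on both axes and turned about 0.1° from it. The underside is about 15 mm above the glass, worked out from the hand height and the height of the grip.
- **Steadiness:** The joints were still, the grip opening was 58.8 mm, and there was no sign of contact with a reader. The bottles, beaker and other items looked unmoved in the last scene picture.

**Checks that disagreed:**
- An earlier, oblique wrist view put the window 5–6 mm off along y. I re-measured with the rack over the window, where wrist and scene agreed to within 1 mm, and corrected by 5 mm.
- A free fit of the rack's pose from the scene camera alone came out below the glass, which is impossible. It was poorly determined, so I set it aside. Outlines drawn at the intended pose matched the scene picture to about a pixel, with the rack perhaps 1 mm higher than drawn.

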